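Bring a gel cassette over the tubes and hold it above the tank slot

ROBOT

A 7-joint arm with a two-finger parallel gripper is mounted at the origin on the work surface. World frame = base frame: x ahead of the robot, y to its left, z up, the work surface at z = 0. Lengths are in mm, angles in rad, forces in N, time in s.
With the tool pointing down it reaches from about 425 to 950 mm from the base axis. Payload 4.7 kg.
Tool frame: the origin (TCP) lies at the very end of the fingers, on their centre line; the grasp point (between the pads) lies ctrl.grip_point_offset behind it (ctrl.grip_point_offset is the distance from the TCP to the grasp point, in mm); z points along the fingers, y is the line along which they close (so a half turn about z gives the same grasp; the last joint's range is limited). The gripper opens to 85 mm and grips with 20 to 120 N. Pads are 22 mm wide; open, the fingers measure 114 mm over their backs; the gripper's body (76 mm by 85 mm) begins 54 mm behind the grasp point. The pads swing forward as they close: fully open they stand 13 mm farther back than shut.
Start: joints at [1.222, 0.469, -0.049, 1.532, 0.024, 1.141, -0.082], TCP at [212.253, -640.781, 194.935] pointing down, gripper open.
Joint ranges: [-2.59, 2.59], [-0.33, 1.99], [-1.39, 1.29], [0.1, 2.45], [-1.04, 4.18], [0.21, 1.99], [-2.66, 2.66]. Speed limits (rad/s): [2.57, 2.57, 3.14, 3.14, 3.14, 3.14, 3.14].

INTERFACE

Orientations are given as a 3x3 rotation matrix whose columns are the frame's x, y, z axes.
In Python, from bench import telemetry, capture, camera_params, finish_job, ctrl gives the robot as it stands.
- The arm moves only by the tool apply_moves, never from a script. Its argument "moves" is a list of rows, each an object with "xyz": the shift along the tool's x, y, z in mm, a list of three; "spin": the turn about the tool's z in rad. A call has 1 to 12 rows; each row is the pose to reach, as a shift and turn from the pose commanded when the call began, along the tool's axes at that moment; what a row does not reach only later rows make up. A row lasts 1/10 s, in which the tool goes at most 50 mm and 8.59 degrees, less where a joint would pass 70% of its speed; a pose out of reach is approached as far as the arm can. A call with a gripper value outside its range is refused whole. "fingers" is the closure, from 0 (fully open) to 1 (shut), set as the call begins (left out, the last holds). The fingers move at their own pace and stop on an object; the grip force is fixed at half the most. Time passes only in rows, so rows that repeat a pose let the fingers close. It gives the time, the measured TCP pose, the force, the opening and the grip force at its end, in the units of the state.
- telemetry.observe(): the state, without advancing time (a new reading comes with each control period).
- capture(name): name is "side" or "top"; returns the picture (480x640x3 uint8, red, green, blue); there is no depth.
- camera_params(name): a dict with "K" (3x3 intrinsics, pixels), "distortion" ([k1, k2, p1, p2, k3] as OpenCV has them; the pictures are not rectified), "R" (3x3) and "t" (3): a world point X has camera coordinates R X + t. Camera axes: x right, y down, z forward; pixel columns grow to the right and rows downward; lengths in mm; the calibration is good to about 2 mm. A picture is of the moment at which its call begins. camera_params takes no time and is no camera call.
- finish_job(): hands the job in; it is judged then, once.
The state is a dict: "time_s": time; "joint_positions": joint angles; "joint_velocities": joint speeds; "tau": joint torques, N m; "tcp_pos": TCP position; "tcp_rot": TCP orientation; "contact_force": force on the tool from outside, world axes, zero at the start; "ft_torque": the same for the moment, N m; "grip_width": finger opening in mm; "finger_force": force on a finger pad.
Only numpy, scipy, OpenCV 4.12 (cv2) and the standard library are available. Lean on these libraries where they do the work, as an engineer would, in place of code of your own. Each camera call takes 0.05 s, during which the arm holds its last target. There are 200 camera calls.

TASK

Slide the tall gel cassette straight up out of the slotted rack by its top edge, carry it over the rack of capped tubes in the middle of the bench, and bring it above the long slot of the electrophoresis tank. Hold it there upright, hovering about 1 cm above the slot and lined up so that it could be lowered straight in, and finish while still holding it still: do not let go, do not lower it in and never let it touch the tank. Leave the two half-height plates in the rack and do not push or knock over anything else on the bench.

Things in the scene. Friction and masses are not known exactly. Their poses are not given: they have to be found in the camera images.
- cassette: The tall gel cassette: an upright pane in a plain white plastic frame, 8 mm thick (its x), 100 mm wide (its y), 100 mm tall (its z), about 80 to 160 g, mass evenly spread. Origin at the centre of its bottom edge, z up to the top edge. It stands loosely in one of the three slots of the rack; its top 35 mm or more is free on both faces for gripping across the thickness.
- blank_a: A half-height plate, same make, 8 mm thick (x), 100 mm wide (y), 55 mm tall (z), in another slot of the rack. Origin at the centre of its bottom edge. To be left there.
- blank_b: The other half-height plate, identical to blank_a (8 x 100 x 55 mm, origin at the centre of its bottom edge), in the remaining slot. To be left there.
- gel_rack: Dark grey slotted rack fixed to the bench, on one side of the bench (left or right), 130 mm (x) by 128 mm (y), 50 mm high; origin at the centre of its underside. Three slots across x at x = -40, 0 and +40 mm, each 11 mm wide in x and 104 mm long in y, their floor 12 mm above the bench; ribs at both ends guide the plates up to a height of 50 mm.
- tank: Electrophoresis tank fixed to the bench on the other side, smoky grey walls and a flat grey deck, 130 mm (x) by 160 mm (y), deck top 120 mm above the bench; origin at the centre of its underside, z up. The deck has a long slot (114 x 20 mm) and, parallel to it, a short slot (50 x 16 mm, centred at x = +35 mm); two brass sockets stand 6 mm above the deck at x = +45, y = +-60 mm.
- slot (a point): Centre of the mouth of the tank's long slot, level with the deck top, at x = -20 mm in the tank's frame; its axes are the tank's. The slot is 114 mm long along y and 20 mm wide along x, so the cassette fits with its width along y, either way round.
- tube_rack: Rack of capped 50 ml tubes in the middle of the bench between the gel rack and the tank, loose, about 1.4 kg: 240 mm long (x), 95 mm wide (y), block 60 mm high, cap tops 118 mm above the bench. Origin at the centre of its underside.
- micro_rack: Low rack of microtubes, 225 x 68 x 28 mm (44 mm over the tubes), loose at the left side. Origin at the centre of its underside.
- buffer_bottle: Buffer bottle, 70 mm across, 150 mm tall, loose at the right side. Origin at the centre of its underside.
- stain_jar: Small amber jar, 56 mm across, 75 mm tall, loose near the robot. Origin at the centre of its underside.
- dish: Small white dish, 80 mm across, 18 mm high, loose near the robot. Origin at the centre of its underside.
Mind the look-alikes: they are no part of the job. Leave any green look-alike of the cassette alone.

How it is judged:
By the outcome, as a careful person would: the job done as asked, in the order asked, and still so for the second after the job is handed in, while the arm keeps its last pose, push and grip.
It also fails if it takes over 48 s, if anything falls off the work surface, if the arm or the gripper's body presses on something with over 40 N, if the wrist force passes 120 N, or if a joint passes its speed limit or range.

## Working session

There is one attempt and no reset: what is moved stays moved. The work goes in short steps, Python scripts to look and compute and a tool call to move; the robot and the scene stay as the last step left them, time stands still between calls to the robot, and variables do not carry over. Pictures are saved under pics/ and viewed, at most 10 in all, crops included, and the job is handed in when it is done.

Besides the shell and the picture viewer there is one more tool, called after ">>>" by a JSON object that holds its "api" and its "payload". apply_moves: Moves the arm, as the interface text tells. Its arguments: {"type":"object","properties":{"moves":{"type":"array","items":{"type":"object","properties":{"xyz":{"type":"array","items":{"type":"number"}},"spin":{"type":"number"}}}},"fingers":{"type":"number"}},"required":["moves"]}

```bash
ls; mkdir -p pics; python3 - <<'E'
from bench import telemetry, capture, camera_params, ctrl
import cv2, numpy as np
for n in ("side","top"):
    cv2.imwrite(f"pics/{n}0.png", capture(n)[...,::-1])
    p=camera_params(n); print(n,np.round(p["K"],1).tolist(),np.round(p["distortion"],4),np.round(-np.array(p["R"]).T@np.array(p["t"])),np.round(p["R"],2).tolist())
s=telemetry.observe(); print(s["time_s"],s["tcp_pos"],np.round(s["tcp_rot"],3).tolist(),s["grip_width"],ctrl.grip_point_offset)
E
```

```text
pics
side [[511.7, 0.0, 324.5], [0.0, 511.7, 236.3], [0.0, 0.0, 1.0]] [0.0366 0.     0.     0.     0.    ] [-130.  666.  955.] [[-0.73, -0.69, 0.01], [-0.48, 0.51, -0.71], [0.49, -0.52, -0.7]]
top [[550.6, 0.0, 309.1], [0.0, 550.6, 239.9], [0.0, 0.0, 1.0]] [-0.0579  0.      0.      0.      0.    ] [ 204.   -5. 1481.] [[0.02, -1.0, -0.01], [-0.98, -0.02, -0.19], [0.19, 0.02, -0.98]]
0.1 [ 212.03072259 -640.23226647  193.9521891 ] [[0.949, 0.314, -0.001], [0.314, -0.949, 0.002], [-0.0, -0.002, -1.0]] 85.11513892147083 18.700000000000003
```

View pics/top0.png

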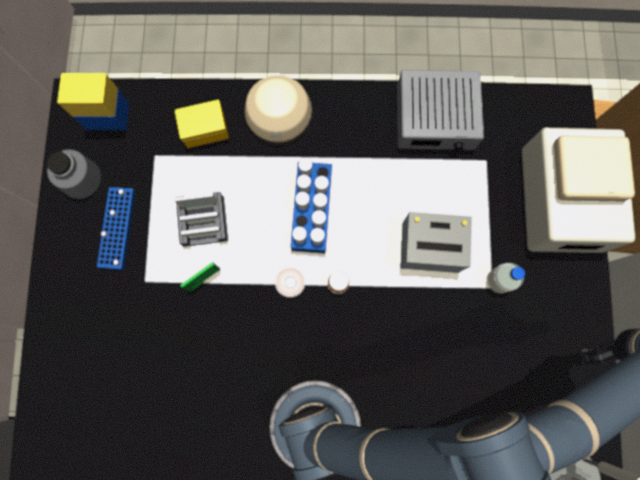

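View pics/side0.png

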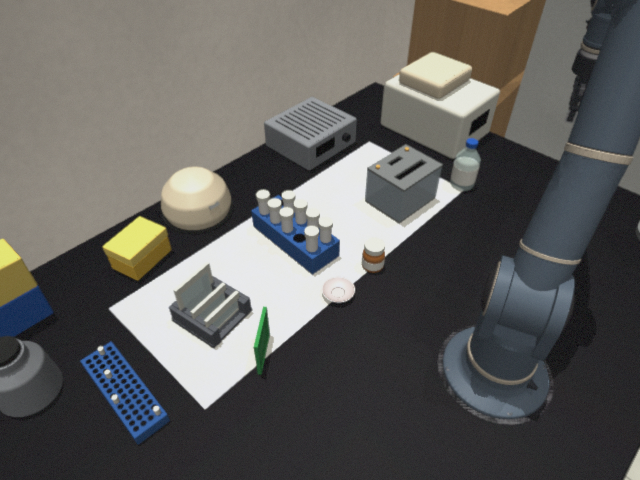

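The top view shows the gel rack at about (202,220), with the cassette apparently in the far slot. The tube rack is at (311,207), and the tank at (438,242) has its long slot near (439,246). I'll zoom in on the rack and tank in both views.

```bash
cat > h.py <<'E'
import cv2, numpy as np
from bench import telemetry, capture, camera_params
def w(cam,uv,z):
    p=camera_params(cam);K,d,R,t=[np.array(p[k],float) for k in("K","distortion","R","t")]
    n=cv2.undistortPoints(np.array(uv,float).reshape(-1,1,2),K,d).reshape(-1,2)
    r=np.c_[n,np.ones(len(n))]@R; c=-R.T@t
    return c+r*((z-c[2])/r[:,2])[:,None]
def px(cam,X):
    p=camera_params(cam);K,d,R,t=[np.array(p[k],float) for k in("K","distortion","R","t")]
    return cv2.projectPoints(np.array(X,float).reshape(-1,3),cv2.Rodrigues(R)[0],t,K,d)[0].reshape(-1,2)
E
python3 - <<'E'
import cv2,numpy as np
T=cv2.imread("pics/top0.png");S=cv2.imread("pics/side0.png")
def c(I,x,y,W,H): return cv2.resize(I[y:y+H,x:x+W],(400,300),interpolation=cv2.INTER_CUBIC)
cv2.imwrite("pics/z.png",np.vstack([np.hstack([c(T,162,182,80,60+0*1)[:,:],c(T,398,197,80,60+20-20)]),np.hstack([c(S,160,260,100,75+5-5),c(S,355,140,100,75)])]))
cv2.imwrite("pics/z2.png",np.vstack([np.hstack([c(T,162,196,80,60),c(T,398,207,80,60+5-5)])]))
E
```

```text
(no output)
```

View pics/z.png

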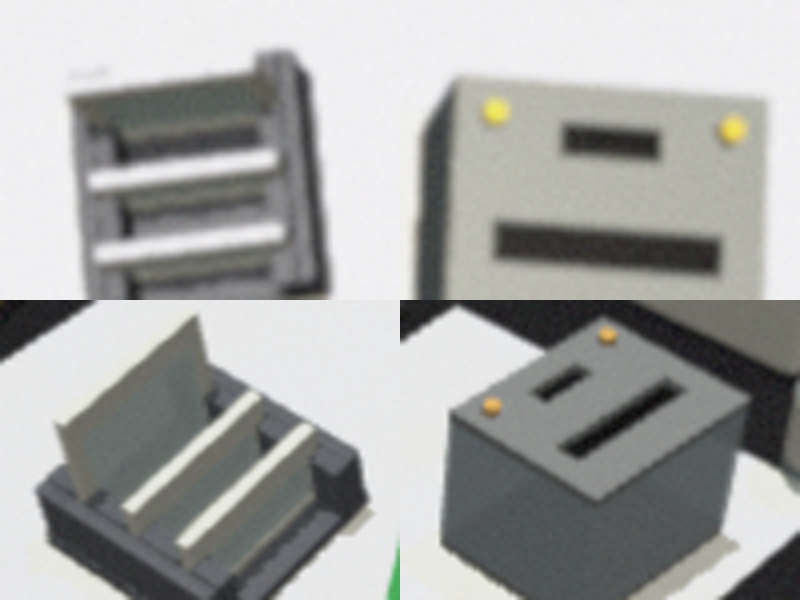

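View pics/z2.png

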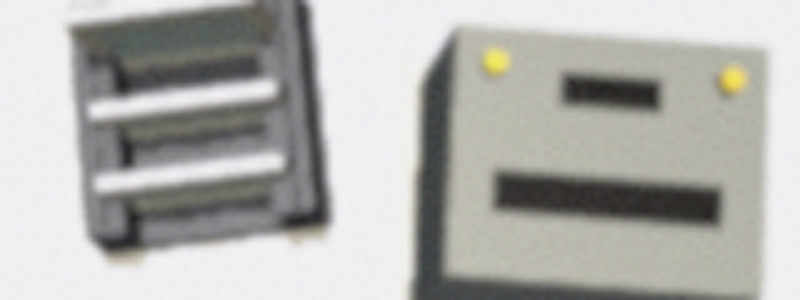

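```bash
python3 - <<'E'
from h import *
A=lambda *a:np.array(a,float)
TL=lambda a:a/5+[162,182]
TR=lambda a:(a-[400,0])/5+[398,197]
SL=lambda a:(a-[0,300])/4+[160,260]
SR=lambda a:(a-[400,300])/4+[355,140]
def rep(n,cam,q,z):
    X=w(cam,q,z)[:,:2]; c=X.mean(0); L=(X[1]+X[2]-X[0]-X[3])/2; W=(X[1]+X[0]-X[2]-X[3])/2
    print(n,cam,"c",c.round(1),"len",np.linalg.norm(L).round(1),"yaw of -L (y axis)",np.degrees(np.arctan2(L[0],-L[1])).round(2),"wid",np.linalg.norm(W).round(1))
rep("mid","top",TL(A([88,178],[277,152],[279,167],[92,192])),67)
rep("front","top",TL(A([93,247],[283,224],[286,239],[97,262])),67)
rep("mid","side",SL(A([124,507],[252,394],[262,401],[134,515])),67)
rep("front","side",SL(A([178,541],[304,424],[314,432],[189,550])),67)
rep("cass","side",SL(A([55,423],[190,316],[198,320],[68,430])),112)
rep("slot","top",TR(A([496,222],[721,238],[719,274],[494,258])),120)
rep("short","top",TR(A([564,123],[660,131],[658,160],[562,152])),120)
rep("slot","side",SR(A([560,447],[668,380],[685,388],[578,460])),120)
s=w("top",TR(A([497,112],[733,130])),126);print("sockets",s.round(1),np.linalg.norm(s[0]-s[1]))
E
```

```text
mid top c [537.2 315.3] len 100.9 yaw of -L (y axis) 8.82 wid 8.1
front top c [498.9 309.9] len 101.1 yaw of -L (y axis) 8.01 wid 8.4
mid side c [536.5 320.1] len 97.6 yaw of -L (y axis) 7.47 wid 8.2
front side c [497.7 314.2] len 97.5 yaw of -L (y axis) 8.05 wid 8.7
cass side c [573.3 327. ] len 96.0 yaw of -L (y axis) 6.94 wid 7.4
slot top c [ 457.1 -307.7] len 113.4 yaw of -L (y axis) -3.15 wid 18.5
short top c [ 512.  -310.8] len 48.8 yaw of -L (y axis) -3.87 wid 15.1
slot side c [ 455.6 -303.6] len 112.0 yaw of -L (y axis) -3.26 wid 15.5
sockets [[ 524.8 -252.2  126. ]
 [ 517.6 -371.5  126. ]] 119.51857471590984
```

The cassette is in the far slot, near (575,323) with yaw of about 8°. The long slot is at about (457,-306) with yaw of about -3.4°. I'll lift clear first, then swing over.

>>> {"api": "apply_moves", "payload": {"moves": [{"xyz":[0,0,-35]},{"xyz":[0,0,-75]},{"xyz":[0,0,-110]},{"xyz":[30,-20,-140]},{"xyz":[70,-45,-140],"spin":-0.1},{"xyz":[110,-70,-140],"spin":-0.2},{"xyz":[150,-95,-140],"spin":-0.3},{"xyz":[190,-120,-140],"spin":-0.4},{"xyz":[230,-145,-140],"spin":-0.5},{"xyz":[270,-170,-140],"spin":-0.6},{"xyz":[310,-195,-140],"spin":-0.7},{"xyz":[342,-214,-140],"spin":-0.8}], "fingers": 0.45}}

```text
schema error: expected keys xyz, spin
```

```bash
cat >> h.py <<'E'
def plan(P,yaw=None):
    "shift in current tool axes to world P, spin so tool y lies along yaw (deg)"
    s=telemetry.observe();R=np.array(s["tcp_rot"]);p=np.array(s["tcp_pos"])
    a=np.degrees(np.arctan2(R[1,1],R[0,1]))
    print("t",round(s["time_s"],2),"p",p.round(1),"y ang",a.round(2),"z",R[:,2].round(4),"grip",round(s["grip_width"],1),np.round(s["finger_force"],1),"F",np.round(s["contact_force"],1),"q",np.round(s["joint_positions"],2))
    print("shift",(R.T@(np.array(P)-p)).round(1),"spin",None if yaw is None else round(np.radians(a-yaw),4))
E
python3 -c "
from h import *
plan([575,323,300],8)"
```

```text
t 0.1 p [ 212.  -640.2  194. ] y ang -71.67 z [-6.0e-04  1.7e-03 -1.0e+00] grip 85.1 0.0 F [ 0.2  0.6 -0.3] q [ 1.22  0.47 -0.05  1.53  0.02  1.14 -0.08]
shift [ 647.4 -800.4 -104.7] spin -1.3906
```

>>> {"api": "apply_moves", "payload": {"moves": [{"xyz":[0,0,-35],"spin":0},{"xyz":[0,0,-75],"spin":0},{"xyz":[0,0,-110],"spin":0},{"xyz":[30,-20,-140],"spin":0},{"xyz":[70,-45,-140],"spin":-0.1},{"xyz":[110,-70,-140],"spin":-0.2},{"xyz":[150,-95,-140],"spin":-0.3},{"xyz":[190,-120,-140],"spin":-0.4},{"xyz":[230,-145,-140],"spin":-0.5},{"xyz":[270,-170,-140],"spin":-0.6},{"xyz":[310,-195,-140],"spin":-0.7},{"xyz":[342,-214,-140],"spin":-0.8}], "fingers": 0.45}}

```text
time_s: 1.3
tcp_pos: [471.1, -327.0, 334.8]
tcp_rot: [[0.43, 0.903, 0.0], [0.903, -0.43, 0.001], [0.001, -0.0, -1.0]]
contact_force: [-0.0, -1.1, 1.3]
grip_width: 47.0
finger_force: 0.0
```

```bash
python3 -c "
from h import *
plan([575,323,300],8)"
```

```text
t 1.3 p [ 471.1 -327.   334.8] y ang -25.45 z [ 1.e-04  8.e-04 -1.e+00] grip 47.0 0.0 F [-0.  -1.1  1.3] q [ 0.82  0.24 -0.36  1.56  0.08  1.36  0.01]
shift [ 631.5 -185.5   35.3] spin -0.5838
```

>>> {"api": "apply_moves", "payload": {"moves": [{"xyz":[45,-13,0],"spin":-0.05},{"xyz":[90,-26,0],"spin":-0.1},{"xyz":[135,-39,0],"spin":-0.15},{"xyz":[180,-52,0],"spin":-0.2},{"xyz":[225,-66,0],"spin":-0.25},{"xyz":[270,-79,0],"spin":-0.3},{"xyz":[315,-92,0],"spin":-0.35},{"xyz":[360,-105,0],"spin":-0.4},{"xyz":[405,-118,0],"spin":-0.45},{"xyz":[450,-132,0],"spin":-0.5},{"xyz":[495,-145,0],"spin":-0.54},{"xyz":[540,-158,0],"spin":-0.584}]}}

```text
time_s: 2.5
tcp_pos: [562.8, 226.2, 334.5]
tcp_rot: [[-0.134, 0.991, -0.0], [0.991, 0.134, -0.001], [-0.001, -0.0, -1.0]]
contact_force: [1.7, -0.7, 0.4]
grip_width: 47.1
finger_force: 0.0
```

```bash
python3 -c "
from h import *
plan([575,323,220],8)"
```

```text
t 2.5 p [562.8 226.2 334.5] y ang 7.69 z [-4.e-04 -7.e-04 -1.e+00] grip 47.1 0.0 F [ 1.7 -0.7  0.4] q [ 0.09  0.36 -0.74  1.47  0.24  1.41 -0.53]
shift [ 94.4  25.1 114.4] spin -0.0054
```

>>> {"api": "apply_moves", "payload": {"moves": [{"xyz":[35,10,30],"spin":-0.005},{"xyz":[70,20,60],"spin":-0.005},{"xyz":[94,25,95],"spin":-0.005},{"xyz":[94,25,130],"spin":-0.005},{"xyz":[94,25,155],"spin":-0.005},{"xyz":[94,25,165],"spin":-0.005},{"xyz":[94,25,165],"spin":-0.005}]}}

```text
time_s: 3.2
tcp_pos: [574.5, 320.4, 168.3]
tcp_rot: [[-0.137, 0.991, -0.003], [0.991, 0.137, -0.002], [-0.001, -0.003, -1.0]]
contact_force: [0.5, -0.2, 0.5]
grip_width: 46.9
finger_force: 0.0
```

```bash
python3 - <<'E'
from h import *
plan([575,323,80],8)
S=capture("side")[...,::-1]; cv2.imwrite("pics/s1.png",S)
p=np.array(telemetry.observe()["tcp_pos"]);print("tcp px",px("side",p),"cassette predicted top",px("side",[[575+a*4*.99+b*50*-.139,323+a*4*.139+b*50*.99,112] for a,b in((1,1),(1,-1),(-1,-1),(-1,1))]).round(1).tolist())
cv2.imwrite("pics/s1z.png",cv2.resize(S[230:350,140:300],(800,600),interpolation=cv2.INTER_CUBIC))
E
```

```text
t 3.2 p [574.5 320.4 168.3] y ang 7.89 z [-0.0028 -0.0017 -1.    ] grip 46.9 0.0 F [ 0.5 -0.2  0.5] q [-0.1   0.56 -0.7   1.57  0.38  1.15 -0.75]
shift [ 2.6  1.1 88.3] spin -0.0019
tcp px [[189.29008097 257.38965936]] cassette predicted top [[174.8, 290.0], [208.5, 261.7], [211.1, 263.2], [177.4, 291.7]]
```

View pics/s1z.png

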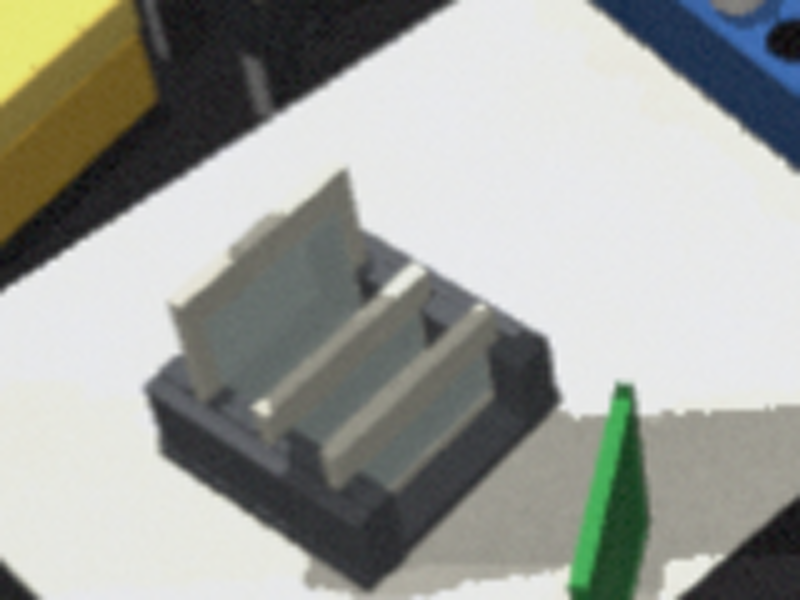

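The cassette's top edge shows at crop (170,300) to (345,170). The gripper isn't clear in this crop, so I'll view the full frame.

```bash
python3 - <<'E'
import cv2,numpy as np
from h import *
S=cv2.imread("pics/s1.png")
cv2.imwrite("pics/s1b.png",cv2.resize(S[140:320,100:340],(800,600),interpolation=cv2.INTER_CUBIC))
E
```

```text
(no output)
```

View pics/s1b.png

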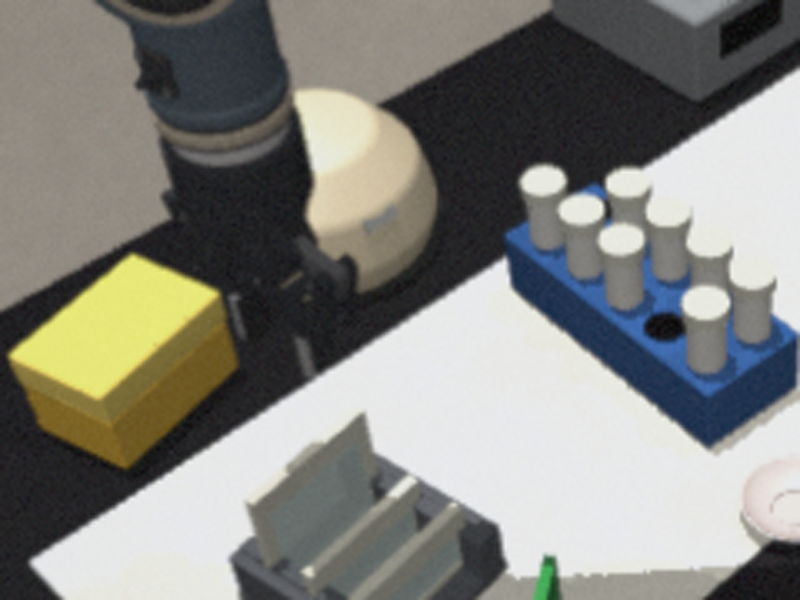

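The finger tips are at crop (240,335) and (308,375), above the cassette at (310,460). I'll check both against projections.

```bash
python3 - <<'E'
from h import *
s=telemetry.observe();R=np.array(s["tcp_rot"]);p=np.array(s["tcp_pos"])
for dz in(0,8): print([px("side",p+R@[11,k*26,-dz])[0].round(1).tolist() for k in(1,-1)])
print(px("top",[[575+a*4*.99+b*50*-.139,323+a*4*.139+b*50*.99,112] for a,b in((-1,1),(-1,-1),(1,1),(1,-1))]).round(1).tolist(),"seen near edge",[72/5+162,97/5+182],[258/5+162,78/5+182])
E
```

```text
[[176.6, 255.2], [194.3, 265.9]]
[[175.9, 252.6], [193.7, 263.3]]
[[174.0, 202.0], [212.3, 197.3], [173.8, 199.0], [212.0, 194.3]] seen near edge [176.4, 201.4] [213.6, 197.6]
```

>>> {"api": "apply_moves", "payload": {"moves": [{"xyz":[1,0,20],"spin":0},{"xyz":[1,0,45],"spin":0},{"xyz":[1,0,60],"spin":0},{"xyz":[1,0,70],"spin":0},{"xyz":[1,0,78],"spin":0},{"xyz":[1,0,85],"spin":0},{"xyz":[1,0,87],"spin":0},{"xyz":[1,0,87],"spin":0}]}}

```text
time_s: 4.05
tcp_pos: [575.1, 322.3, 83.0]
tcp_rot: [[-0.138, 0.99, 0.0], [0.99, 0.138, 0.0], [0.0, 0.0, -1.0]]
contact_force: [-0.6, -0.7, -0.4]
grip_width: 46.8
finger_force: 0.0
```

```bash
python3 - <<'E'
from h import *
plan([575,321,80],8)
S=capture("side")[...,::-1];T=capture("top")[...,::-1]
f=lambda I,x,y,W,H:cv2.resize(I[y:y+H,x:x+W],(400,400),interpolation=cv2.INTER_CUBIC)
cv2.imwrite("pics/g.png",np.hstack([f(S,140,220,120,120),f(T,160,170,80,80)]))
E
```

```text
t 4.05 p [575.1 322.3  83. ] y ang 7.91 z [ 2.e-04  1.e-04 -1.e+00] grip 46.8 0.0 F [-0.6 -0.7 -0.4] q [-0.13  0.64 -0.66  1.65  0.45  1.   -0.8 ]
shift [-1.3 -0.3  3. ] spin -0.0016
```

View pics/g.png

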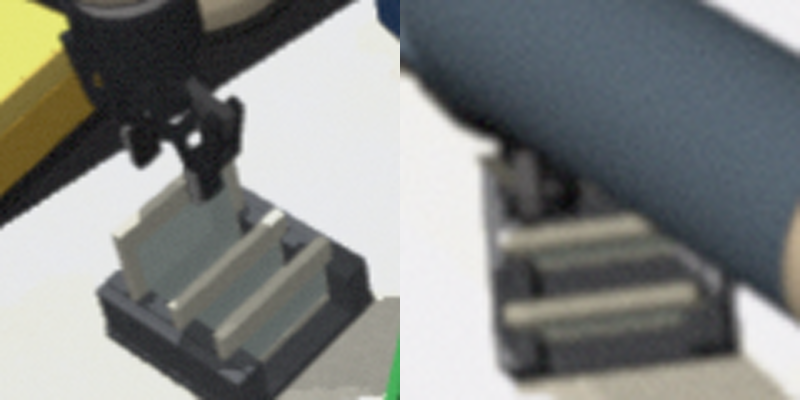

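One finger stands in front of the pane, at (205,185) in the left crop, and the other is hidden behind it, so they straddle the cassette. Closing now.

>>> {"api": "apply_moves", "payload": {"moves": [{"xyz":[0,0,2],"spin":0},{"xyz":[0,0,2],"spin":0},{"xyz":[0,0,2],"spin":0},{"xyz":[0,0,2],"spin":0},{"xyz":[0,0,2],"spin":0},{"xyz":[0,0,2],"spin":0},{"xyz":[0,0,2],"spin":0},{"xyz":[0,0,2],"spin":0}], "fingers": 1}}

```text
time_s: 4.95
tcp_pos: [575.0, 322.2, 80.9]
tcp_rot: [[-0.138, 0.99, 0.0], [0.99, 0.138, -0.0], [-0.0, 0.0, -1.0]]
contact_force: [-0.2, -0.5, 0.3]
grip_width: -0.1
finger_force: 0.0
```

The opening reads -0.1 mm, so the fingers closed on nothing. I need another look.

```bash
python3 - <<'E'
from h import *
S=capture("side")[...,::-1].copy();cv2.imwrite("pics/s2raw.png",S)
s=telemetry.observe();p=np.array(s["tcp_pos"]);print(p)
x0,y0,k=150,225,7
C=cv2.resize(S[y0:y0+85,x0:x0+114],(798,595),interpolation=cv2.INTER_CUBIC)
def m(X,c):
    for q in px("side",X):
        cv2.drawMarker(C,tuple(int(v) for v in ((q-[x0,y0]+.5)*k)),c,cv2.MARKER_CROSS,14,1)
m(p,(0,0,255)); m(p+[0,0,60],(255,0,0))
m([[575+a*4*.99+b*50*-.139,322+a*4*.139+b*50*.99,112] for a in(1,-1) for b in(1,-1)],(0,255,0))
m([[536.5+a*4*.99+b*50*-.139,317.5+a*4*.139+b*50*.99,67] for a in(1,-1) for b in(1,-1)],(255,0,255))
cv2.imwrite("pics/s2.png",C)
E
```

```text
[574.98864535 322.24322906  80.9034062 ]
```

View pics/s2.png

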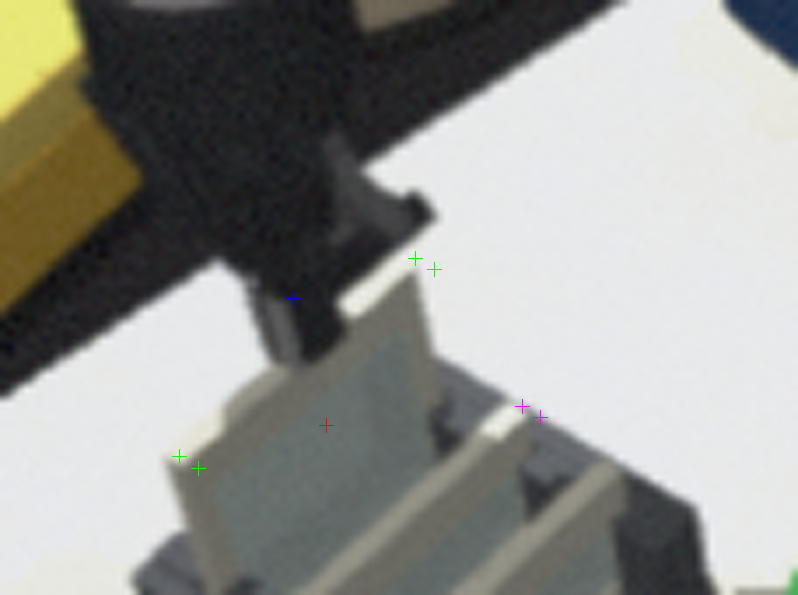

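The shut fingers seem to end at about (300,360), right at the cassette's top edge, while the telemetry TCP projects to (326,425). The tips therefore look about 28 mm higher than reported. I'll lift, move over clear white sheet and measure the real tip with both cameras.

>>> {"api": "apply_moves", "payload": {"moves": [{"xyz":[0,0,-30],"spin":0},{"xyz":[0,0,-70],"spin":0},{"xyz":[0,0,-100],"spin":0},{"xyz":[-30,-25,-100],"spin":0},{"xyz":[-60,-50,-100],"spin":0},{"xyz":[-90,-75,-100],"spin":0},{"xyz":[-115,-100,-100],"spin":0},{"xyz":[-137,-115,-80],"spin":0},{"xyz":[-137,-115,-40],"spin":0},{"xyz":[-137,-115,-20],"spin":0},{"xyz":[-137,-115,-20],"spin":0}]}}

```text
time_s: 6.1
tcp_pos: [477.8, 169.4, 98.6]
tcp_rot: [[-0.137, 0.99, -0.005], [0.991, 0.137, -0.002], [-0.001, -0.005, -1.0]]
contact_force: [0.7, -0.1, 0.3]
grip_width: -0.2
finger_force: 0.0
```

```bash
python3 - <<'E'
from h import *
plan([575,322,80],8)
p=np.array(telemetry.observe()["tcp_pos"]);out=[]
for n in("side","top"):
    I=capture(n)[...,::-1].copy();cv2.imwrite(f"pics/{n}3.png",I)
    q=px(n,p)[0];x0,y0=(q-[33,50 if n=="side" else 40]).astype(int);print(n,q,x0,y0)
    C=cv2.resize(I[y0:y0+100,x0:x0+66],(396,600),interpolation=cv2.INTER_CUBIC)
    for X,c in((p,(0,0,255)),(p+[0,0,28],(255,0,0))):
        cv2.drawMarker(C,tuple(int(v) for v in (px(n,X)[0]-[x0,y0]+.5)*6),c,cv2.MARKER_CROSS,14,1)
    out.append(C)
cv2.imwrite("pics/tip.png",np.hstack(out))
E
```

```text
t 6.1 p [477.8 169.4  98.6] y ang 7.9 z [-0.0052 -0.0019 -1.    ] grip -0.2 0.0 F [ 0.7 -0.1  0.3] q [ 0.16  0.41 -0.72  1.99  0.35  0.87 -0.61]
shift [137.8 117.4  17.8] spin -0.0018
side [276.53570622 265.22343861] 243 215
top [251.24340601 236.97702769] 218 196
```

View pics/tip.png

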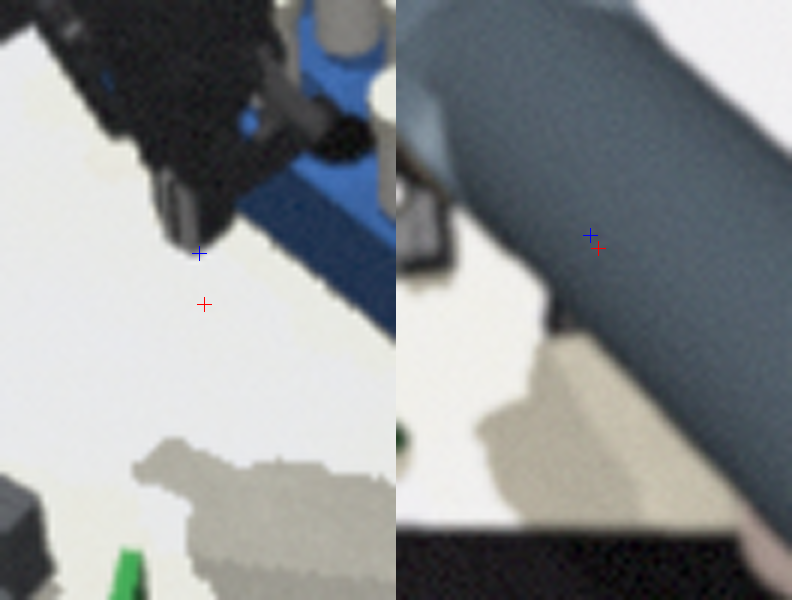

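In the side view (left) the tip is at (200,250), which is the projection of TCP+28 mm in z. The real fingertips therefore end about 28 mm above the reported TCP, and all three views agree on this. I'll regrasp lower with a narrower opening (about 32 mm), which also clears the neighbouring plate if I'm wrong.

>>> {"api": "apply_moves", "payload": {"moves": [{"xyz":[0,0,-40],"spin":0},{"xyz":[10,10,-70],"spin":0},{"xyz":[45,35,-80],"spin":0},{"xyz":[75,65,-80],"spin":0},{"xyz":[110,95,-80],"spin":0},{"xyz":[138,117,-70],"spin":0},{"xyz":[138,117,-50],"spin":0},{"xyz":[138,117,-50],"spin":0}], "fingers": 0.62}}

```text
time_s: 7.0
tcp_pos: [575.9, 324.2, 149.7]
tcp_rot: [[-0.139, 0.99, -0.003], [0.99, 0.139, -0.001], [-0.0, -0.003, -1.0]]
contact_force: [-0.3, -1.0, -1.0]
grip_width: 32.3
finger_force: 0.0
```

```bash
python3 -c "
from h import *
plan([576,321.5,54],8)"
```

```text
t 7.0 p [575.9 324.2 149.7] y ang 8.01 z [-2.7e-03 -9.0e-04 -1.0e+00] grip 32.3 0.0 F [-0.3 -1.  -1. ] q [-0.1   0.58 -0.71  1.59  0.41  1.13 -0.76]
shift [-2.6 -0.  95.7] spin 0.0001
```

>>> {"api": "apply_moves", "payload": {"moves": [{"xyz":[-2,0,20],"spin":0},{"xyz":[-2,0,40],"spin":0},{"xyz":[-2,0,55],"spin":0},{"xyz":[-2,0,62],"spin":0},{"xyz":[-2,0,68],"spin":0},{"xyz":[-2,0,73],"spin":0},{"xyz":[-2,0,77],"spin":0},{"xyz":[-2,0,80],"spin":0}]}}

```text
time_s: 7.8
tcp_pos: [577.3, 321.7, 71.0]
tcp_rot: [[-0.138, 0.99, 0.001], [0.99, 0.138, 0.0], [0.0, 0.001, -1.0]]
contact_force: [-0.3, -1.2, 0.5]
grip_width: 32.7
finger_force: 0.0
```

>>> {"api": "apply_moves", "payload": {"moves": [{"xyz":[0,0,4],"spin":0},{"xyz":[0,0,8],"spin":0},{"xyz":[0,0,11],"spin":0},{"xyz":[0,0,14],"spin":0},{"xyz":[0,0,16],"spin":0},{"xyz":[0,0,17],"spin":0},{"xyz":[0,0,17],"spin":0}]}}

```text
time_s: 8.5
tcp_pos: [577.0, 321.5, 53.8]
tcp_rot: [[-0.138, 0.99, -0.0], [0.99, 0.138, -0.0], [-0.0, -0.0, -1.0]]
contact_force: [0.1, -0.3, -0.2]
grip_width: 32.6
finger_force: 0.0
```

```bash
python3 -c "
from h import *
plan([576,321.5,54],8)"
```

```text
t 8.5 p [577.  321.5  53.8] y ang 7.91 z [-1.e-04 -1.e-04 -1.e+00] grip 32.6 0.0 F [ 0.1 -0.3 -0.2] q [-0.13  0.68 -0.65  1.67  0.49  0.96 -0.82]
shift [ 0.1 -1.  -0.2] spin -0.0016
```

No contact on the way down. Closing.

>>> {"api": "apply_moves", "payload": {"moves": [{"xyz":[0,0,0],"spin":0},{"xyz":[0,0,0],"spin":0},{"xyz":[0,0,0],"spin":0},{"xyz":[0,0,0],"spin":0},{"xyz":[0,0,0],"spin":0},{"xyz":[0,0,0],"spin":0}], "fingers": 1}}

```text
time_s: 9.1
tcp_pos: [578.1, 321.8, 54.3]
tcp_rot: [[-0.138, 0.99, 0.002], [0.99, 0.138, 0.001], [0.001, 0.002, -1.0]]
contact_force: [4.4, 1.2, -0.1]
grip_width: 6.7
finger_force: 62.1
```

Gripped, with 62 N at the pads. I'll relieve the 4 N sideways load by moving 1.5 mm along tool y, then lift straight up.

>>> {"api": "apply_moves", "payload": {"moves": [{"xyz":[0,1.5,0],"spin":0},{"xyz":[0,1.5,-5],"spin":0},{"xyz":[0,1.5,-13],"spin":0},{"xyz":[0,1.5,-25],"spin":0},{"xyz":[0,1.5,-40],"spin":0},{"xyz":[0,1.5,-58],"spin":0},{"xyz":[0,1.5,-78],"spin":0},{"xyz":[0,1.5,-98],"spin":0},{"xyz":[0,1.5,-120],"spin":0},{"xyz":[0,1.5,-142],"spin":0},{"xyz":[0,1.5,-160],"spin":0},{"xyz":[0,1.5,-165],"spin":0}]}}

```text
time_s: 10.3
tcp_pos: [578.2, 323.2, 222.7]
tcp_rot: [[-0.138, 0.99, 0.003], [0.99, 0.138, 0.003], [0.002, 0.003, -1.0]]
contact_force: [0.3, 0.8, -1.0]
grip_width: 6.3
finger_force: 61.9
```

```bash
python3 - <<'E'
from h import *
plan([460,-306,219],-3.4)
for n in("side","top"): cv2.imwrite(f"pics/{n}4.png",capture(n)[...,::-1])
# are blanks unchanged in the rack?
a=cv2.imread("pics/top3.png").astype(int);b=cv2.imread("pics/top4.png").astype(int)
print(np.abs(a-b).mean(2)[215:245,180:225].mean())
E
```

```text
t 10.3 p [578.2 323.2 222.7] y ang 7.95 z [ 0.0027  0.0025 -1.    ] grip 6.3 61.9 F [ 0.3  0.8 -1. ] q [-0.08  0.53 -0.73  1.5   0.36  1.25 -0.72]
shift [-606.8 -204.     1.9] spin 0.198
39.078024691358024
```

>>> {"api": "apply_moves", "payload": {"moves": [{"xyz":[-10,-3,0],"spin":0.01},{"xyz":[-30,-10,0],"spin":0.02},{"xyz":[-60,-20,0],"spin":0.03},{"xyz":[-95,-32,0],"spin":0.04},{"xyz":[-132,-44,0],"spin":0.05},{"xyz":[-170,-57,0],"spin":0.06},{"xyz":[-208,-70,0],"spin":0.08},{"xyz":[-245,-82,0],"spin":0.09},{"xyz":[-280,-94,0],"spin":0.1},{"xyz":[-312,-105,0],"spin":0.11},{"xyz":[-340,-114,0],"spin":0.12},{"xyz":[-365,-122,0],"spin":0.13}]}}

```text
time_s: 11.6
tcp_pos: [505.9, -59.1, 217.7]
tcp_rot: [[-0.005, 1.0, -0.003], [1.0, 0.005, -0.0], [-0.0, -0.003, -1.0]]
contact_force: [0.9, 0.8, -0.1]
grip_width: 6.7
finger_force: 61.8
```

```bash
python3 -c "
from h import *
plan([457,-306,219],-3.4)"
```

```text
t 11.6 p [505.9 -59.1 217.7] y ang 0.28 z [-3.e-03 -3.e-04 -1.e+00] grip 6.7 61.8 F [ 0.9  0.8 -0.1] q [ 0.61  0.24 -0.67  1.86  0.17  1.1  -0.13]
shift [-246.6  -50.1   -1. ] spin 0.0643
```

>>> {"api": "apply_moves", "payload": {"moves": [{"xyz":[-15,-3,0],"spin":0.01},{"xyz":[-40,-8,0],"spin":0.02},{"xyz":[-70,-14,0],"spin":0.03},{"xyz":[-105,-21,0],"spin":0.04},{"xyz":[-140,-28,0],"spin":0.05},{"xyz":[-175,-36,0],"spin":0.06},{"xyz":[-205,-42,0],"spin":0.064},{"xyz":[-228,-46,0],"spin":0.064},{"xyz":[-242,-49,0],"spin":0.064},{"xyz":[-247,-50,0],"spin":0.064},{"xyz":[-247,-50,0],"spin":0.064},{"xyz":[-247,-50,0],"spin":0.064}]}}

```text
time_s: 12.8
tcp_pos: [460.4, -302.2, 218.9]
tcp_rot: [[0.054, 0.999, 0.0], [0.999, -0.054, 0.001], [0.001, 0.0, -1.0]]
contact_force: [0.2, 0.6, -1.4]
grip_width: 6.8
finger_force: 61.8
```

```bash
python3 - <<'E'
from h import *
plan([457,-306,185],-3.4)
p=np.array(telemetry.observe()["tcp_pos"])
out=[]
for n in("side","top"):
    I=capture(n)[...,::-1].copy();cv2.imwrite(f"pics/{n}5.png",I)
    q=px(n,[457,-306,150])[0];x0,y0=(q-[57,40 if n=='side' else 45]).astype(int);print(n,x0,y0)
    out.append(cv2.resize(I[y0:y0+85,x0:x0+114],(399,298),interpolation=cv2.INTER_CUBIC))
    b=cv2.imread(f"pics/{n}0.png")[y0:y0+85,x0:x0+114]
    out.append(cv2.resize(b,(399,298),interpolation=cv2.INTER_CUBIC))
# predicted cassette corners bottom, top
Z=p[2]-54+12
y=np.radians(-3.4);ex=np.array([np.cos(y),np.sin(y),0]);ey=np.array([-np.sin(y),np.cos(y),0])
for n in("side","top"):
    print(n,"bottom z",Z.round(1),px(n,[[p[0],p[1],0]+a*4*ex+b*50*ey+np.array([0,0,z]) for z in(Z,Z+100) for a in(1,-1) for b in(1,-1)]).round(1).tolist())
cv2.imwrite("pics/hov.png",np.vstack([np.hstack(out[:2]),np.hstack(out[2:])]))
E
```

```text
t 12.8 p [ 460.4 -302.2  218.9] y ang -3.08 z [ 1.e-04  9.e-04 -1.e+00] grip 6.8 61.8 F [ 0.2  0.6 -1.4] q [ 0.93  0.29 -0.53  1.78  0.16  1.12  0.3 ]
shift [-4.  -3.2 33.9] spin 0.0057
side 355 119
top 384 199
side bottom z 176.9 [[398.1, 158.5], [422.8, 143.3], [400.5, 159.9], [425.2, 144.5], [402.6, 124.7], [428.5, 109.8], [405.1, 126.0], [431.1, 111.1]]
top bottom z 176.9 [[421.7, 237.8], [463.0, 240.9], [421.6, 241.0], [462.9, 244.2], [430.0, 229.1], [474.6, 232.4], [429.9, 232.6], [474.5, 235.9]]
```

>>> {"api": "apply_moves", "payload": {"moves": [{"xyz":[-2,-1,0],"spin":0.003},{"xyz":[-4,-2,3],"spin":0.005},{"xyz":[-5,-2,9],"spin":0.005},{"xyz":[-5,-2,16],"spin":0.005},{"xyz":[-5,-2,23],"spin":0.005},{"xyz":[-5,-2,30],"spin":0.005},{"xyz":[-5,-2,35],"spin":0.005},{"xyz":[-5,-2,38],"spin":0.005},{"xyz":[-5,-2,39],"spin":0.005},{"xyz":[-5,-2,39],"spin":0.005},{"xyz":[-5,-2,39],"spin":0.005}]}}

```text
time_s: 14.0
tcp_pos: [457.9, -308.9, 180.2]
tcp_rot: [[0.061, 0.998, 0.001], [0.998, -0.061, -0.0], [-0.0, 0.001, -1.0]]
contact_force: [-0.1, 0.5, -0.6]
grip_width: 6.8
finger_force: 61.8
```

```bash
python3 - <<'E'
from h import *
plan([457.8,-307.5,172],-3.4)
p=np.array(telemetry.observe()["tcp_pos"])
Z=p[2]-42;y=np.radians(-3.4);ex=np.array([np.cos(y),np.sin(y),0]);ey=np.array([-np.sin(y),np.cos(y),0])
out=[]
for n in("side","top"):
    I=capture(n)[...,::-1].copy();cv2.imwrite(f"pics/{n}6.png",I)
    q=px(n,[457,-306,150])[0];x0,y0=(q-[40,45 if n=='side' else 45]).astype(int)
    C=cv2.resize(I[y0:y0+85,x0:x0+80],(400,425),interpolation=cv2.INTER_CUBIC)
    def m(X,c):
        for u in px(n,X): cv2.drawMarker(C,tuple(int(v) for v in (u-[x0,y0]+.5)*5),c,cv2.MARKER_CROSS,9,1)
    P=lambda o,hx,hy,z:[np.array([o[0],o[1],z])+a*hx*ex+b*hy*ey for a in(1,-1) for b in(1,-1)]
    m(P(p,4,50,Z),(0,0,255)); m(P(p,4,50,Z+100),(255,0,0)); m(P([456.3,-305.7],10,57,120),(0,255,0))
    out.append(C);print(n,x0,y0,Z)
cv2.imwrite("pics/hov2.png",np.hstack(out))
E
```

```text
t 14.0 p [ 457.9 -308.9  180.2] y ang -3.49 z [ 6.e-04 -4.e-04 -1.e+00] grip 6.8 61.8 F [-0.1  0.5 -0.6] q [ 0.93  0.33 -0.52  1.82  0.19  1.04  0.28]
shift [ 1.4 -0.2  8.2] spin -0.0016
side 372 114 138.2322576884742
top 401 199 138.2322576884742
```

View pics/hov2.png

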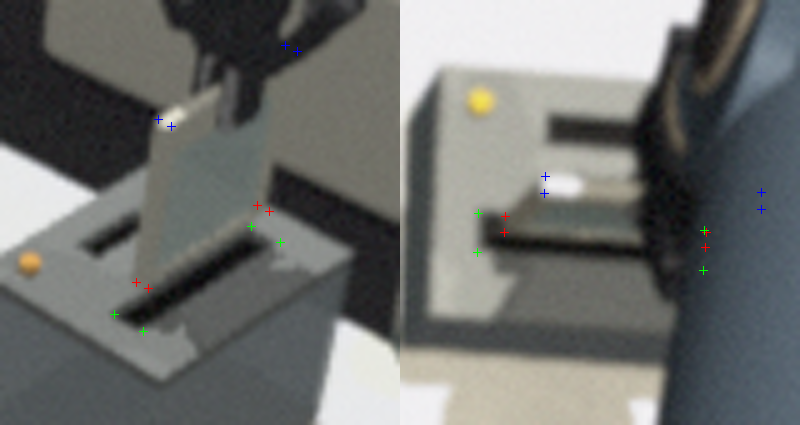

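The overlays match: the cassette bottom (red) sits over the slot (green) within a pixel or two in both views. I'll refine along the slot numerically, using edge profiles from both cameras.

```bash
python3 - <<'E'
from h import *
p=np.array([457.9,-308.9,180.2]);Z=138.2
y=np.radians(-3.4);ex=np.array([np.cos(y),np.sin(y),0]);ey=np.array([-np.sin(y),np.cos(y),0])
def prof(img,cam,f,ds,others):
    I=cv2.cvtColor(cv2.imread(img),cv2.COLOR_BGR2GRAY).astype(np.float32);v=0
    for o in others:
        q=px(cam,[f(d,o) for d in ds]).astype(np.float32)
        v=v+cv2.remap(I,q[:,0].reshape(1,-1),q[:,1].reshape(1,-1),cv2.INTER_CUBIC)[0]
    return (v/len(others)).round().astype(int).tolist()
ds=np.arange(-12,13,2)
C=lambda x,yy,z:np.array([p[0],p[1],0])+x*ex+yy*ey+np.array([0,0,z])
S=lambda x,yy:np.array([456.3,-305.7,120])+x*ex+yy*ey
for cam in("top","side"):
    i0,i6=f"pics/{cam}0.png",f"pics/{cam}6.png"
    print(cam,"d",ds.tolist())
    print("slot +y end ",prof(i0,cam,lambda d,o:S(o,57+d),ds,[-3,0,3]))
    print("slot -y end ",prof(i0,cam,lambda d,o:S(o,-57+d),ds,[-3,0,3]))
    print("slot +x side",prof(i0,cam,lambda d,o:S(10+d,o),ds,[-30,0,30]))
    print("slot -x side",prof(i0,cam,lambda d,o:S(-10+d,o),ds,[-30,0,30]))
    print("cas +y edge hi",prof(i6,cam,lambda d,o:C(-4,50+d,Z+o),ds,[80,85,90]))
    print("cas +y edge lo",prof(i6,cam,lambda d,o:C(-4,50+d,Z+o),ds,[20,25,30]))
    print("cas -y edge lo",prof(i6,cam,lambda d,o:C(-4,-50+d,Z+o),ds,[10,15,20]))
    print("cas bottom near z",prof(i6,cam,lambda d,o:C(-4,o,Z+d),ds,[20,25,30]))
    print("cas bottom near x(-4+d)",prof(i6,cam,lambda d,o:C(-4+d,o,Z),ds,[15,20,25]))
    print("cas top far x(4+d)",prof(i6,cam,lambda d,o:C(4+d,o,Z+100),ds,[38,42,46]))
    print("cas top near x(-4+d)",prof(i6,cam,lambda d,o:C(-4+d,o,Z+100),ds,[38,42,46]))
E
```

```text
top d [-12, -10, -8, -6, -4, -2, 0, 2, 4, 6, 8, 10, 12]
slot +y end  [49, 51, 50, 52, 69, 102, 137, 169, 185, 187, 187, 187, 186]
slot -y end  [179, 180, 179, 177, 166, 143, 102, 63, 43, 41, 43, 44, 45]
slot +x side [48, 48, 46, 48, 51, 63, 93, 130, 162, 179, 183, 184, 181]
slot -x side [185, 184, 182, 184, 183, 172, 148, 114, 80, 56, 48, 48, 46]
cas +y edge hi [122, 121, 122, 121, 119, 111, 98, 91, 94, 109, 130, 151, 165]
cas +y edge lo [105, 105, 103, 99, 95, 91, 89, 88, 78, 66, 56, 51, 57]
cas -y edge lo [74, 71, 68, 67, 64, 60, 57, 54, 52, 49, 42, 36, 32]
cas bottom near z [42, 48, 53, 60, 66, 72, 77, 81, 85, 89, 93, 97, 101]
cas bottom near x(-4+d) [91, 73, 47, 24, 27, 52, 79, 99, 106, 101, 96, 92, 90]
cas top far x(4+d) [107, 143, 195, 230, 238, 233, 219, 196, 185, 183, 183, 181, 171]
cas top near x(-4+d) [96, 93, 92, 93, 107, 143, 195, 230, 238, 233, 219, 196, 185]
side d [-12, -10, -8, -6, -4, -2, 0, 2, 4, 6, 8, 10, 12]
slot +y end  [23, 21, 23, 24, 27, 43, 68, 99, 124, 139, 144, 144, 144]
slot -y end  [143, 143, 143, 143, 142, 135, 123, 105, 85, 71, 59, 47, 34]
slot +x side [19, 16, 19, 28, 46, 66, 88, 114, 133, 142, 144, 145, 144]
slot -x side [144, 144, 143, 144, 145, 140, 123, 92, 57, 33, 19, 16, 19]
cas +y edge hi [110, 110, 109, 109, 111, 112, 112, 111, 110, 111, 112, 112, 107]
cas +y edge lo [109, 108, 107, 108, 108, 110, 110, 110, 111, 112, 112, 112, 115]
cas -y edge lo [37, 32, 31, 31, 33, 39, 48, 61, 76, 92, 103, 110, 112]
cas bottom near z [23, 33, 45, 56, 66, 77, 88, 100, 110, 118, 121, 120, 117]
cas bottom near x(-4+d) [17, 18, 27, 45, 61, 75, 89, 102, 115, 120, 118, 115, 112]
cas top far x(4+d) [113, 126, 160, 196, 217, 214, 186, 133, 92, 65, 61, 68, 70]
cas top near x(-4+d) [111, 110, 110, 110, 113, 126, 160, 196, 217, 214, 186, 133, 92]
```

Relative to the slot, the cassette is within 1.5 mm in x and about 2 mm too far toward -y. Its bottom is about 15–18 mm above the deck. Final correction: +2 mm along the slot and 6 mm down.

>>> {"api": "apply_moves", "payload": {"moves": [{"xyz":[1,0,1],"spin":0},{"xyz":[2,0,2],"spin":0},{"xyz":[2,0,4],"spin":0},{"xyz":[2,0,5],"spin":0},{"xyz":[2,0,6],"spin":0},{"xyz":[2,0,6],"spin":0},{"xyz":[2,0,6],"spin":0},{"xyz":[2,0,6],"spin":0},{"xyz":[2,0,6],"spin":0},{"xyz":[2,0,6],"spin":0}]}}

```text
time_s: 15.1
tcp_pos: [457.8, -306.9, 174.0]
tcp_rot: [[0.061, 0.998, 0.0], [0.998, -0.061, -0.0], [-0.0, 0.0, -1.0]]
contact_force: [0.5, 0.1, -1.4]
grip_width: 7.0
finger_force: 61.8
```

```bash
python3 - <<'E'
from h import *
plan([457.8,-307,172],-3.4)
p=np.array(telemetry.observe()["tcp_pos"]);I=capture("side");cv2.imwrite("pics/side7.png",I[...,::-1])
G=cv2.cvtColor(I,cv2.COLOR_RGB2GRAY).astype(np.float32)
y=np.radians(-3.4);ex=np.array([np.cos(y),np.sin(y),0]);ey=np.array([-np.sin(y),np.cos(y),0])
for o in(-30,0,30):
    d=np.arange(110,152,2);q=px("side",[[p[0],p[1],0]-4*ex+o*ey+np.array([0,0,z]) for z in d]).astype(np.float32)
    print(o,list(zip(d.tolist(),cv2.remap(G,q[:,:1].T.copy(),q[:,1:].T.copy(),cv2.INTER_CUBIC)[0].astype(int).tolist())))
E
```

```text
t 15.1 p [ 457.8 -306.9  174. ] y ang -3.5 z [ 2.e-04 -1.e-04 -1.e+00] grip 7.0 61.8 F [ 0.5  0.1 -1.4] q [ 0.93  0.33 -0.52  1.83  0.19  1.02  0.28]
shift [-0.1  0.   2. ] spin -0.0017
-30 [(110, 77), (112, 65), (114, 53), (116, 38), (118, 23), (120, 14), (122, 18), (124, 16), (126, 19), (128, 32), (130, 56), (132, 78), (134, 97), (136, 107), (138, 109), (140, 111), (142, 112), (144, 113), (146, 111), (148, 108), (150, 104)]
0 [(110, 74), (112, 54), (114, 39), (116, 24), (118, 14), (120, 13), (122, 16), (124, 21), (126, 21), (128, 30), (130, 49), (132, 74), (134, 94), (136, 112), (138, 125), (140, 129), (142, 126), (144, 118), (146, 113), (148, 109), (150, 108)]
30 [(110, 71), (112, 60), (114, 45), (116, 31), (118, 23), (120, 21), (122, 11), (124, 11), (126, 20), (128, 32), (130, 48), (132, 75), (134, 100), (136, 110), (138, 119), (140, 122), (142, 119), (144, 115), (146, 111), (148, 110), (150, 109)]
```

The bottom edge is level at z≈131, about 11 mm above the deck, and the arm is still. I'll check quickly that the rack area is undisturbed, then hand in.

```bash
python3 - <<'E'
from h import *
from bench import finish_job
a=cv2.imread("pics/side0.png").astype(int);b=cv2.imread("pics/side7.png").astype(int);d=np.abs(a-b).mean(2)
for n,(x0,x1,y0,y1) in dict(blanks=(190,240,285,335),tubes=(250,340,190,270),green=(250,272,308,372),jar=(320,388,235,305)).items(): print(n,d[y0:y1,x0:x1].mean().round(1))
print(finish_job())
E
```

```text
blanks 9.8
tubes 1.5
green 1.9
jar 2.2
the job is handed in; nothing more can be done
None
```

The job is handed in with the cassette held upright and still about 11 mm above the long slot, lined up to within about 2 mm. The first close missed because the fingertips sit about 28 mm above the reported TCP, so I regrasped lower. The tubes, jar and green look-alike show no change on camera. The half-height plates' area changed slightly in the image, probably because the cassette is gone from there, and I didn't check it further.

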